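# Index the wax table to the uncut block

### The job

On the indexing table, lift the weighted hold-down lever all the way back, turn the table by its handle until the only wax block that has not been sawn stands at the head where the pad comes down, and let go so that it rests in its notch. Then lower the lever gently, keeping hold of it until its pad rests on that block (no dropping, no hard pressing), and leave it lying there by its own weight. All four blocks stay standing in their nests, the table must not be turned with the lever down, and the things standing around are left alone.

Things in the scene. Friction and masses are not known exactly. Their poses are not given: they have to be found in the camera images.
- fixture: fixed wooden board 330 x 250 x 20 mm. Origin: on the bench, on the turntable axis; x points to the head, z up. Grey pedestal, then the aluminium turntable: radius 110, top face at z = 75 mm, with four square nests (lips 10 high, 49 outside) at radius 78 mm, 90 degrees apart. Grey head column, 44 mm wide, up to z = 168 mm, 122 to 169 mm from the axis
- turret_hinge (a joint): turntable angle in rad, 0 at the start, growing counter-clockwise seen from above, no end stops. A spring detent with four notches holds it at the multiples of pi/2; it takes about 0.3 N m to leave a notch, and beyond the half way point the detent draws it on into the next one
- turret: the turntable with its nests and handle; origin: on its axis at the turntable's underside, 65 mm above the bench, z up, turning with it
- handle (a point): centre of the turning handle, 183 mm above the bench on the turntable's axis: a black bar 70 mm long (its x axis), 18 mm thick (y), 36 mm high (z), on a steel post 26 mm thick; it stands well over the tops of the blocks (135 mm) and turns with the table
- lever_hinge (a joint): hold-down lever angle in rad: 0 when its pad lies on a block, growing as it is lifted, stop at 1.05. Its heavy ball makes it fall to the pad side below about 0.5 and to the raised stop above that; in between nothing holds it
- ball (a point): centre of the lever's steel ball grip, 40 mm in diameter, at the end of a 12 mm stem, 90 mm from the pivot. At lever angle q the stem leans from the vertical towards the turntable axis by 30 degrees minus q
- lever: the hold-down lever: a short steel arm with the pad, and a stem with a ball; origin: on its pivot in the head, 140 mm from the turntable axis and 150 mm above the bench; the pivot pin lies along its y axis, which is the fixture's y axis
- pad (a point): middle of the underside of the round rubber pad on the lever's short arm: 22 mm in diameter, 12 mm high, 62 mm from the pivot
- station (a point): the working place: a point at the height of the turntable's top face, 78 mm from its axis towards the head, straight under the lowered pad, where the middle of the nest at the head lies; it does not turn
- blank: the uncut wax block, 36 x 36 x 60 mm, a plain upright prism loose in one of the three nests that are not at the head; origin: centre of its underside
- sawn_a: sawn wax block, 36 x 36 x 60 mm with a step sawn out of its upper half (a 16 x 36 x 30 mm corner is missing), loose in the nest at the head at the start, with the pad on it; origin: centre of its underside
- sawn_b: sawn wax block of the same shape in another nest; origin: centre of its underside
- sawn_c: sawn wax block of the same shape in another nest; origin: centre of its underside
- bottle: bystander: white bottle, 64 mm in diameter, 130 mm high; origin: centre of its underside
- brush_pot: bystander: white pot, 90 mm in diameter, 80 mm high, with brushes up to 170 mm; origin: centre of its underside
- cup: bystander: white plastic cup, 64 mm in diameter, 50 mm high; origin: centre of its underside
Things that resemble listed ones, but are neither listed nor needed, are in the scene too. Leave any pink or purple look-alike of the blank alone.

How it is judged (in metres and radians):
On the way, in this order (a step that is already met when the one before it is completed fails the run):
1. the hold-down lever is lifted back (above 0.8 rad) (value of joint lever_hinge above 0.8 rad), for 0.2 s.
2. with the lever still up, the uncut block stands at the head (within 8 mm of the station), the table at rest in its notch and the handle let go (value of joint lever_hinge above 0.8 rad and horizontal distance between blank and station below 0.008 m and velocity of joint turret_hinge between -0.05 and 0.05 rad/s and contact force between the fingers and turret below 0.3 N), for 0.3 s.
At the end, for the whole second after the job is handed in: The uncut block stands at the head within 8 mm of the station, the lever's pad bears on it (over 0.8 N, lever angle below 0.06 rad), table and lever are at rest, and all four blocks stand upright in their nests (tilt under 0.2 rad, not lifted 12 mm) (horizontal distance between blank and station below 0.008 m and contact force between lever and blank above 0.8 N and value of joint lever_hinge below 0.06 rad and velocity of joint lever_hinge between -0.05 and 0.05 rad/s and velocity of joint turret_hinge between -0.05 and 0.05 rad/s and not (angle between any of sawn_a, sawn_b, sawn_c, blank's own z axis and vertical above 0.2 rad or z of any of sawn_a, sawn_b, sawn_c, blank in the frame of fixture above 0.087 m)); the robot touches nothing.
It fails at once if a wax block is lifted out of its nest (12 mm) or tipped (0.2 rad) (angle between any of sawn_a, sawn_b, sawn_c, blank's own z axis and vertical above 0.2 rad or z of any of sawn_a, sawn_b, sawn_c, blank in the frame of fixture above 0.087 m).
It fails at once if the table is turned with the lever down (lever below 0.3 rad while the block first at the head is over 20 mm from where it began and the uncut block over 12 mm from the station) (value of joint lever_hinge below 0.3 rad and distance of sawn_a from where it was at the start of the episode above 0.02 m and horizontal distance between blank and station above 0.012 m).
It fails at once if the lever is let drop (falls faster than 2.5 rad/s below an angle of 0.5 rad) (velocity of joint lever_hinge below -2.5 rad/s and value of joint lever_hinge below 0.5 rad).
It fails at once if the pad is pressed on a block with more than 30 N (contact force between lever and sawn_a above 30 N or contact force between lever and sawn_b above 30 N or contact force between lever and sawn_c above 30 N or contact force between lever and blank above 30 N).
It fails at once if a bystander is moved by more than 20 mm (distance of any of bottle, brush_pot, cup from where it was at the start of the episode above 0.02 m).
It also fails if it takes over 72 s, if anything falls off the work surface, if the arm or the gripper's body presses on something with over 40 N, if the wrist force passes 120 N, or if a joint passes its speed limit or range.

### The arm

A 6-joint arm with a two-finger parallel gripper is mounted at the origin on the work surface. World frame = base frame: x ahead of the robot, y to its left, z up, the work surface at z = 0. Lengths are in mm, angles in rad, forces in N, time in s.
With the tool pointing down it reaches from about 350 to 850 mm from the base axis. Payload 8.1 kg.
Tool frame: the origin (TCP) lies between the finger pads; the fingertips stand 25 mm ahead of it and the grasp point (between the pads) lies 6 mm ahead of it; z points along the fingers, y is the line along which they close (so a half turn about z gives the same grasp; the last joint's range is limited). The gripper opens to 93 mm and grips with 3 to 60 N. Pads are 15 mm wide; open, the fingers measure 128 mm over their backs; the gripper's body (75 mm by 188 mm) begins 65 mm behind the grasp point.
Start: joints at [-1.25, 0.13, 1.488, -0, 1.523, -0.085], TCP at [236.872, -551.268, 213.835] pointing down, gripper open.
Joint ranges: [-2.96, 2.96], [-0.89, 2.26], [0.02, 2.5], [-1.34, 4.48], [0, 2.73], [-2.66, 2.66]. Speed limits (rad/s): [2.39, 2.39, 2.79, 3.14, 3.14, 3.14].

### API

Orientations are given as a unit quaternion [x, y, z, w].
In Python, from plant import status, cams, manip gives the robot as it stands.
- The arm moves only by the shell command python3 -m pendant 'ROWS' [FORCE]. ROWS is text: rows parted by semicolons, each of 7 numbers parted by spaces: the turn, a rotation vector about the tool's x, y, z scaled (see below), then the shift along the tool's x, y, z scaled (see below), then the closure, from -1 (fully open) to 1 (shut). A call has 1 to 20 rows; each row shifts and turns the commanded pose from where the row before left it, along the tool's axes as they then stand; what a row does not reach is not made up. The controller multiplies each number of a shift by 0.4 m and each number of a turn by 90 degrees. A row lasts 1/10 s, in which the tool goes at most 50 mm and 8.59 degrees, less where a joint would pass 70% of its speed; a pose out of reach is approached as far as the arm can. A call with a number of a shift or a turn outside -1 to 1 is refused whole. A call with a gripper value outside its range is refused whole. The fingers move at their own pace and stop on an object; FORCE is the grip in N (left out, the last holds). Time passes only in rows, so rows that do not move let the fingers close. It gives the time, the measured TCP pose, the force, the opening and the grip force at its end, in the units of the state.
- status.get_state(): the state, without advancing time (a new reading comes with each control period).
- cams.get_image(name): name is "scene" or "top" or "wrist"; returns a dict with "image" (420x560x3 uint8, red, green, blue), "range_z" (420x560 float32, mm along the optical axis (not along the pixel's ray), 0 where there is no reading), "fovy" (degrees; the focal length in pixels is half the picture's height over the tangent of half this angle, whatever the lens; pixels are square), "cx", "cy" (the principal point, pixels), "k1" (the pictures are not rectified: a ray, as slopes to the right and down, at radius r is drawn at 1 + k1 r^2 times it, then the intrinsics apply), "origin" and "attitude" of the camera in the world. Camera axes: x right, y down, z forward; pixel columns grow to the right and rows downward; lengths in mm; the calibration is good to about 2 mm. A picture is of the moment at which its call begins.
- manip.hand_in(): hands the job in; it is judged then, once.
The state is a dict: "t": time; "joint_positions": joint angles; "qvel": joint speeds; "tau": joint torques, N m; "tcp_pos": TCP position; "tcp_rot": TCP orientation; "wrist_force": force on the tool from outside, world axes, zero at the start; "moment": the same for the moment, N m; "width": opening from 0.0 (shut) to 1.0 (fully open); "grasp_force": force on a finger pad.
Only numpy, scipy, OpenCV 4.12 (cv2) and the standard library are available. Lean on these libraries where they do the work, as an engineer would, in place of code of your own. Each camera call takes 0.05 s, during which the arm holds its last target. There are 200 camera calls.

## Working session

There is one attempt and no reset: what is moved stays moved. The work goes in short steps, Python scripts to look and compute and a shell command to move; the robot and the scene stay as the last step left them, time stands still between calls to the robot, and variables do not carry over. Pictures are saved under pics/ and viewed, at most 10 in all, crops included, and the job is handed in when it is done.

```bash
mkdir -p pics
cat > h.py <<'E'
import numpy as np, cv2
from scipy.spatial.transform import Rotation as R
from plant import status, cams, manip
def grab(name, png=None):
    d=cams.get_image(name)
    if png: cv2.imwrite('pics/'+png, d['image'][:,:,::-1])
    np.save('/tmp/'+name+'.npy', d, allow_pickle=True); return d
def att(d):
    a=np.array(d['attitude'],float)
    return a if a.shape==(3,3) else R.from_quat(a).as_matrix()
def cloud(d):
    h,w=d['range_z'].shape; f=h/2/np.tan(np.radians(d['fovy'])/2)
    v,u=np.mgrid[:h,:w]; K=np.array([[f,0,d['cx']],[0,f,d['cy']],[0,0,1.]])
    p=cv2.undistortPoints(np.stack([u,v],-1).reshape(-1,1,2).astype(float),K,distort(d)).reshape(h,w,2)
    z=d['range_z'].astype(float); c=np.dstack([p[...,0]*z,p[...,1]*z,z])
    P=c@att(d).T+np.array(d['origin']); P[z==0]=np.nan; return P
def distort(d): return np.array([d['k1'],0,0,0,0.])
E
python3 - <<'E'
from h import *
for n in('scene','top'):
    d=grab(n,n+'0.png'); print(n,d['fovy'],d['cx'],d['cy'],d['k1'],d['origin'],d['attitude'])
print(status.get_state())
E
```

```text
scene 45.11514328959406 281.3354809816456 204.42673146192553 -0.034293447100326925 [ 944.379899    377.98441264 1030.29682489] [ 0.41756686  0.86815846 -0.24466399 -0.1099015 ]
top 51.663762867679914 283.67132825115954 202.16100931468628 -0.05028426599525152 [ 398.77225448   31.95655476 1175.04556933] [ 0.70925984 -0.70127818  0.05482058 -0.0464122 ]
{'t': 0.1, 'joint_positions': array([-1.25039850e+00,  1.31121571e-01,  1.48915077e+00,  2.23684853e-06,
        1.52299439e+00, -8.54200919e-02]), 'qvel': array([ 0.0005065 , -0.00277329, -0.00104321,  0.00095124, -0.00149583,
        0.00040564]), 'tau': array([ 1.84993034e-03, -5.61338174e+01, -4.93097162e+01,  7.70685403e-02,
        2.89735536e-02, -7.73897955e-05]), 'tcp_pos': array([ 236.70977292, -550.773189  ,  212.881658  ]), 'tcp_rot': array([ 9.79484178e-01,  2.01519338e-01, -9.70073608e-05, -8.31400236e-04]), 'wrist_force': array([ 0.46118176, -0.12254226, -0.19234975]), 'moment': array([0.01641411, 0.01161991, 0.01637471]), 'grasp_force': 0.0, 'width': 1.0026469440311823}
```

View pics/scene0.png

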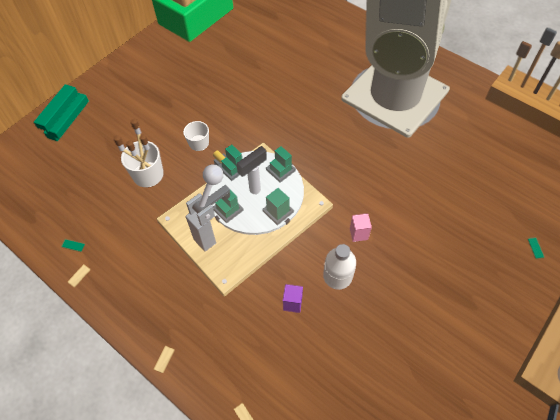

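View pics/top0.png

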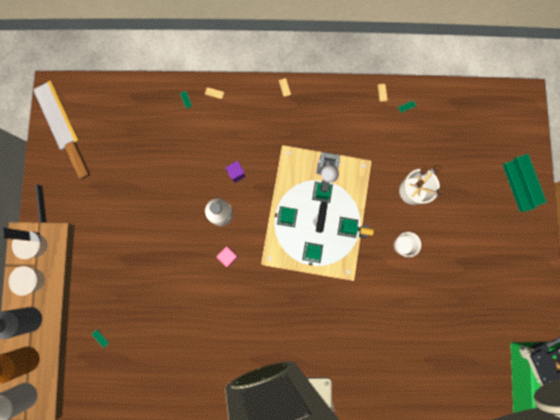

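The scene picture shows four green blocks on the table: (232,162), (281,164), (227,205) under the pad, and (278,207), which looks unsawn. Look-alikes are the pink block (361,228) and the purple block (293,298), with green scrap lying on the bench. In the top picture the head is at (329,165), the handle at (321,217), and the blocks at (322,191), (288,216), (313,252) and (348,227). My candidate for the blank is (278,207) in the scene picture; I'll check it by crop and by height.

Run:
```python
from h import *
ds=np.load('/tmp/scene.npy',allow_pickle=True).item(); dt=np.load('/tmp/top.npy',allow_pickle=True).item()
c=ds['image'][130:260,150:340,::-1]; cv2.imwrite('pics/crop.png',cv2.resize(c,None,fx=4,fy=4,interpolation=cv2.INTER_CUBIC))
for n,d in(('s',ds),('t',dt)):
    P=cloud(d); im=d['image'].astype(int)
    bench=P[...,2][np.isfinite(P[...,2])]; print(n,'bench z',np.median(bench))
    roi=(abs(P[...,0]-650)<250)&(abs(P[...,1])<250)
    m=roi&(abs(P[...,2]-75)<4)&(im.min(-1)>120)
    Q=P[m]; 
    (cx,cy),r=cv2.minEnclosingCircle(Q[:,:2].astype(np.float32)); print('disc',cx,cy,r,len(Q))
    m=roi&(abs(P[...,2]-20)<4)&(im[...,0]-im[...,2]>40)&(im[...,0]>170)
    print('board',cv2.minAreaRect(P[m][:,:2].astype(np.float32)))
    m=roi&(P[...,2]>185)&(np.hypot(P[...,0]-cx,P[...,1]-cy)<45)
    Q=P[m]; print('handle',cv2.minAreaRect(Q[:,:2].astype(np.float32)),np.median(Q[:,2]))
    m=roi&(P[...,2]>95)&(im[...,1]-im[...,0]>25)
    k,lab,st,ce=cv2.connectedComponentsWithStats(m.astype(np.uint8))
    for i in range(1,k):
        if st[i,4]>40:
            Q=P[lab==i]; print('blk',ce[i].round(),Q.mean(0).round(),'top',(abs(Q[:,2]-135)<5).sum(),'step',(abs(Q[:,2]-105)<5).sum(),cv2.minAreaRect(Q[Q[:,2]>128][:,:2].astype(np.float32)) if (Q[:,2]>128).sum()>5 else'')
    m=roi&(P[...,2]>195)&(np.hypot(P[...,0]-cx,P[...,1]-cy)>60)
    Q=P[m]; k,lab,st,ce=cv2.connectedComponentsWithStats(m.astype(np.uint8))
    for i in range(1,k):
        if st[i,4]>30: print('tall',ce[i].round(),P[lab==i].mean(0).round(),P[lab==i].max(0).round(), st[i,4])
```

```text
s bench z -0.46948045955377893
disc 510.2033386230469 28.369491577148438 194.3728790283203 3030
board ((568.8231811523438, -0.61578369140625), (277.87994384765625, 485.581298828125), 37.70048904418945)
handle ((0.0, 0.0), (0.0, 0.0), 0.0) nan
blk [234. 153.] [ 491. -137.  132.] top 123 step 0 ((490.1180419921875, -140.68934631347656), (38.15963363647461, 20.456438064575195), 81.1078109741211)
blk [282. 160.] [433. -49. 118.] top 125 step 126 ((424.8572692871094, -51.58350372314453), (36.91291046142578, 20.700321197509766), 81.11626434326172)
blk [229. 164.] [ 507. -142.  104.] top 0 step 108 
blk [228. 203.] [589. -70. 114.] top 62 step 133 ((592.4375610351562, -66.2107162475586), (49.70085525512695, 19.939130783081055), 4.548272609710693)
blk [279. 200.] [523.  17. 128.] top 259 step 27 ((522.0350341796875, 11.934601783752441), (38.69296646118164, 36.43798065185547), 80.38072967529297)
tall [251. 157.] [512. -64. 199.] [545. -52. 204.] 254
tall [212. 176.] [610. -76. 234.] [629. -60. 249.] 382
t bench z -0.6814593864271501
disc 518.4990234375 22.314393997192383 197.03704833984375 36
[... 199 characters left out ...]
6 ((577.9437255859375, -76.69752502441406), (35.44783401489258, 24.615781784057617), 78.58519744873047)
blk [287. 215.] [518.  12. 133.] top 216 step 4 ((519.4315795898438, 11.568811416625977), (35.62907409667969, 36.11634826660156), 80.4520492553711)
blk [349. 227.] [ 493. -140.  121.] top 121 step 80 ((486.6978454589844, -141.35340881347656), (37.10121154785156, 20.093521118164062), 82.16631317138672)
blk [313. 252.] [429. -52. 122.] top 125 step 87 ((422.31048583984375, -51.701446533203125), (35.66521453857422, 19.9143123626709), 81.09394073486328)
tall [330. 174.] [599. -79. 240.] [619. -61. 250.] 249
tall [322. 217.] [507. -65. 200.] [541. -52. 206.] 237
  return _methods._mean(a, axis=axis, dtype=dtype,
  ret = ret.dtype.type(ret / rcount)
```

View pics/crop.png

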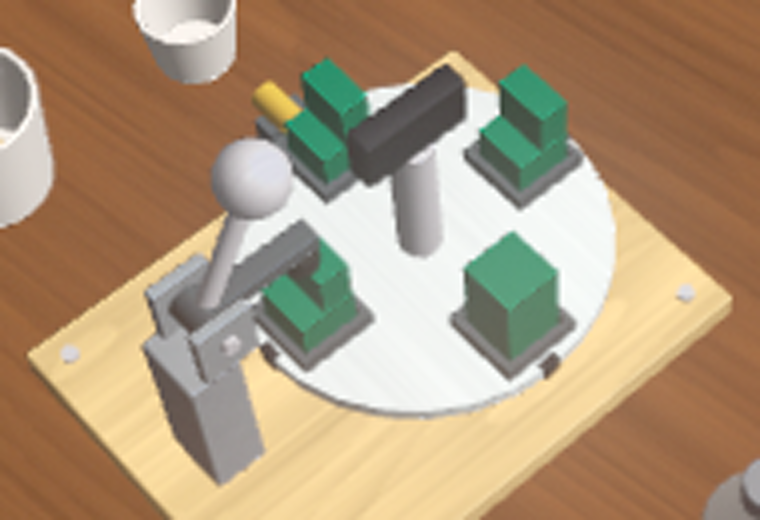

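The crop confirms it: the block at scene (278,207) / top (288,216) is a full prism, and the other three are stepped. It has to turn clockwise by 90° to reach the head. Next I'll fit the ball and compute the first move.

```bash
cat >> h.py <<'E'
C=np.array([508.,-65.]); TH=np.radians(-9.3); ex=np.array([np.cos(TH),np.sin(TH)])
def togo(xy,z,yaw):
    """shift (row units, tool axes now) and turn (row units) to TCP target; yaw = world angle of tool x, tool down"""
    s=status.get_state(); q=R.from_quat(s['tcp_rot'])
    T=R.from_euler('z',yaw,degrees=True)*R.from_euler('x',180,degrees=True)
    sh=q.inv().apply(np.array([*xy,z])-s['tcp_pos'])/400
    print('t',s['t'],'tcp',s['tcp_pos'].round(1),'yaw',q.as_euler('zyx',degrees=True).round(1),'F',s['wrist_force'].round(1),'w',round(s['width'],3),'g',round(s['grasp_force'],1))
    print('shift',sh.round(4),'turn',((q.inv()*T).as_rotvec()/(np.pi/2)).round(4))
E
python3 - <<'E'
from h import *
from scipy.optimize import least_squares
ds=np.load('/tmp/scene.npy',allow_pickle=True).item(); dt=np.load('/tmp/top.npy',allow_pickle=True).item()
for d in(ds,dt):
    P=cloud(d); m=(P[...,2]>222)&(np.hypot(P[...,0]-602,P[...,1]+80)<40)
    m=cv2.erode(m.astype(np.uint8),np.ones((3,3)))>0
    Q=P[m]; r=least_squares(lambda c:np.linalg.norm(Q-c,axis=1)-20,[602,-80,228],loss='soft_l1'); print('ball',r.x.round(1),r.cost/len(Q),len(Q))
    m=(P[...,2]>196)&(np.hypot(P[...,0]-508,P[...,1]+65)<50); m=cv2.erode(m.astype(np.uint8),np.ones((2,2)))>0
    print('handle',cv2.minAreaRect(P[m][:,:2].astype(np.float32)))
print(C+95*ex)
togo([602,-80],320,170.7)
E
```

```text
ball [603.3 -80.8 227.2] 0.5223885376778493 247
handle ((510.94366455078125, -63.06999206542969), (15.101579666137695, 65.69983673095703), 82.50984954833984)
ball [601.5 -80.  226.9] 0.5299371593253408 169
handle ((505.8680725097656, -66.3347396850586), (15.261165618896484, 67.3800048828125), 80.33432006835938)
[601.75129306 -80.352363  ]
t 0.1 tcp [ 236.7 -550.8  212.9] yaw [ -23.3   -0.  -179.9] F [ 0.5 -0.1 -0.2] w 1.003 g 0.0
shift [ 1.3037 -0.7213 -0.2664] turn [-3.0000e-04 -1.4000e-03 -1.6383e+00]
```

```bash
python3 -m pendant '0 0 0 0 0 -0.09 -1;0 0 0 0 0 -0.09 -1;0 0 0 0 0 -0.087 -1;0 0 0 0.093 -0.0515 0 -1;0 0 0 0.093 -0.0515 0 -1;0 0 0 0.093 -0.0515 0 -1;0 0 0 0.093 -0.0515 0 -1;0 0 0 0.093 -0.0515 0 -1;0 0 0 0.093 -0.0515 0 -1;0 0 0 0.093 -0.0515 0 -1;0 0 0 0.093 -0.0515 0 -1;0 0 0 0.093 -0.0515 0 -1;0 0 0 0.093 -0.0515 0 -1;0 0 0 0.093 -0.0515 0 -1;0 0 0 0.093 -0.0515 0 -1;0 0 0 0.093 -0.0515 0 -1;0 0 0 0.093 -0.0515 0 -1;0 0 0 0 0 0 -1' | tail -3
python3 -m pendant '0 0 -0.095 0 0 0 -1;0 0 -0.095 0 0 0 -1;0 0 -0.095 0 0 0 -1;0 0 -0.095 0 0 0 -1;0 0 -0.095 0 0 0 -1;0 0 -0.095 0 0 0 -1;0 0 -0.095 0 0 0 -1;0 0 -0.095 0 0 0 -1;0 0 -0.095 0 0 0 -1;0 0 -0.095 0 0 0 -1;0 0 -0.095 0 0 0 -1;0 0 -0.095 0 0 0 -1;0 0 -0.095 0 0 0 -1;0 0 -0.095 0 0 0 -1;0 0 -0.095 0 0 0 -1;0 0 -0.095 0 0 0 -1;0 0 -0.095 0 0 0 -1;0 0 -0.023 0 0 0 -1;0 0 0 0 0 0 -1' | tail -3
python3 -c "
from h import *
togo([602,-80],234,170.7);print(status.get_state()['joint_positions'])"
```

```text
wrist_force: [-0.5, 0.3, 0.2]
width: 0.998
grasp_force: 0.0
wrist_force: [0.1, 0.1, -0.4]
width: 0.997
grasp_force: 0.0
t 3.8 tcp [601.1 -81.2 320.2] yaw [-1.707e+02 -1.000e-01 -1.800e+02] F [ 0.1  0.1 -0.4] w 0.997 g 0.0
shift [-0.0019  0.0033  0.2155] turn [-0.0001 -0.0006 -0.0003]
[-2.18626143e-01  1.31043000e-01  1.29579865e+00 -1.72815119e-04
  1.71561109e+00 -1.62659645e+00]
```

```bash
python3 -m pendant '0 0 0 -0.0019 0.0033 0.055 -1;0 0 0 0 0 0.055 -1;0 0 0 0 0 0.055 -1;0 0 0 0 0 0.0505 -1;0 0 0 0 0 0 -1;0 0 0 0 0 0 0.3;0 0 0 0 0 0 0.3;0 0 0 0 0 0 1;0 0 0 0 0 0 1;0 0 0 0 0 0 1;0 0 0 0 0 0 1' 15 | tail -6
python3 - <<'E'
from h import *
togo([602,-80],234,170.7)
# arc waypoints in tool units (tool -x = fixture +x, tool -z = up), 12 steps of 5 deg
a=np.radians(30-np.linspace(0,60,13)); p=np.c_[140-90*np.sin(a),150+90*np.cos(a)]
print((-np.diff(p,axis=0)/400).round(4).tolist())
E
```

```text
t: 4.9
tcp_pos: [602.6, -79.5, 234.7]
tcp_rot: [0.081, 0.997, -0.0, 0.0]
wrist_force: [-0.6, 0.7, -0.9]
width: 0.532
grasp_force: 0.0
t 4.9 tcp [602.6 -79.5 234.7] yaw [-170.7    0.   180. ] F [-0.6  0.7 -0.9] w 0.532 g 0.0
shift [ 0.0013 -0.0014  0.0017] turn [-0.      0.0002 -0.0003]
[[-0.0174, -0.0091], [-0.0181, -0.0075], [-0.0187, -0.0059], [-0.0192, -0.0042], [-0.0195, -0.0026], [-0.0196, -0.0009], [-0.0196, 0.0009], [-0.0195, 0.0026], [-0.0192, 0.0042], [-0.0187, 0.0059], [-0.0181, 0.0075], [-0.0174, 0.0091]]
```

Still closing; wait for contact.

```bash
python3 -m pendant '0 0 0 0 0 0 1;0 0 0 0 0 0 1;0 0 0 0 0 0 1;0 0 0 0 0 0 1' 15 | tail -6
```

```text
t: 5.3
tcp_pos: [602.2, -81.2, 234.6]
tcp_rot: [0.082, 0.997, -0.001, -0.0]
wrist_force: [-1.6, -6.1, 1.1]
width: 0.326
grasp_force: 12.4
```

```bash
python3 -m pendant '0 0 0 0 0 0 1;0 0 0 0 0 0 1' 15 | tail -6
python3 - <<'E'
from h import *
d=grab('scene'); cv2.imwrite('pics/g.png',cv2.resize(d['image'][60:270,110:390,::-1],None,fx=2.8,fy=2.8,interpolation=cv2.INTER_CUBIC))
E
```

```text
t: 5.5
tcp_pos: [602.2, -81.3, 234.6]
tcp_rot: [0.082, 0.997, -0.001, -0.0]
wrist_force: [-1.9, -6.4, 0.7]
width: 0.322
grasp_force: 12.4
```

View pics/g.png

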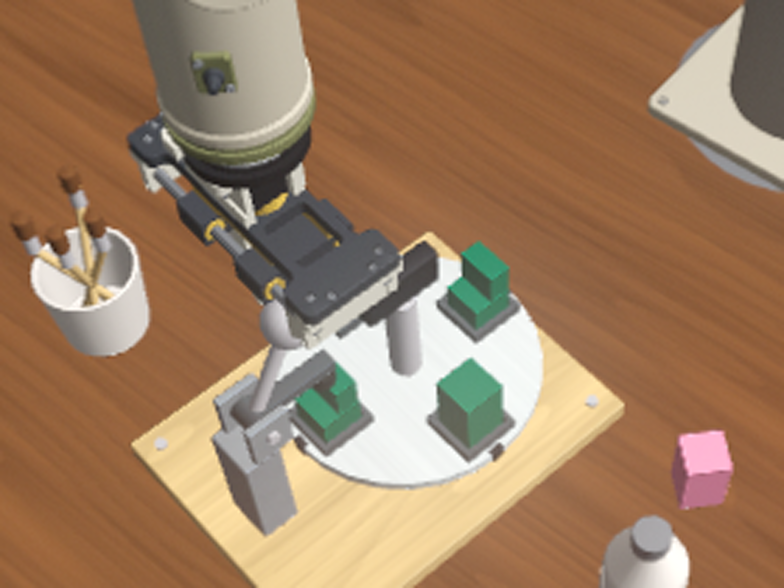

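The picture shows the gripper over the ball (285,325), but its body hides the fingers. The opening of 30 mm on a 40 mm ball is suspicious, so I'll look through the wrist camera.

Run:
```python
from h import *
d=grab('wrist','w.png'); print(d['origin'],d['fovy'])
```

```text
[536.39899958 -69.2566108  404.72090592] 64.64174043741727
```

View pics/w.png

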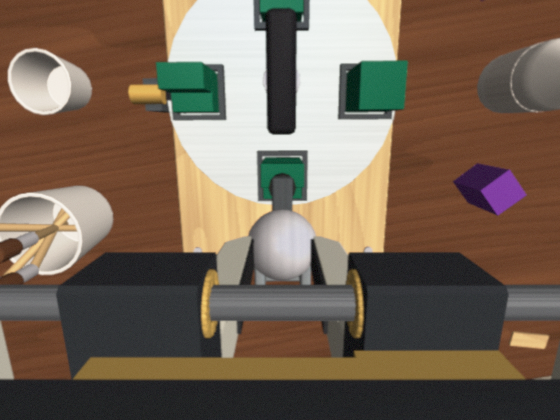

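The wrist view shows the ball (282,243) between the fingers, possibly off-centre. I'll fit its position relative to the tool.

Run:
```python
from h import *
from scipy.optimize import least_squares
d=np.load('/tmp/wrist.npy',allow_pickle=True).item(); P=cloud(d)
s=status.get_state(); q=R.from_quat(s['tcp_rot']); im=d['image']
m=np.zeros(P.shape[:2],bool); m[215:272,258:307]=1; m&=(P[...,2]>222)&(P[...,2]<255)
Q=P[m]; r=least_squares(lambda c:np.linalg.norm(Q-c,axis=1)-20,[602,-80,228],loss='soft_l1'); print('ball',r.x.round(1),r.cost/len(Q),'tool',q.inv().apply(r.x-s['tcp_pos']).round(1))
for v,u in((245,240),(245,325),(255,228),(255,335),(300,228),(340,228),(240,330)): print(v,u,q.inv().apply(P[v,u]-s['tcp_pos']).round(1))
```

```text
ball [601.6 -80.8 227.1] 0.11469807783061226 tool [0.7 0.4 7.6]
245 240 [  9.3 -19.8 -16.9]
245 325 [  9.9  21.7 -18.2]
255 228 [ 10.1 -23.3 -31.7]
255 335 [  9.8  24.6 -30.7]
300 228 [  29.8  -11.  -105.2]
340 228 [  1.7 -16.  -80.1]
240 330 [  9.5  25.3 -10.1]
```

Ball is centred in the grasp (the width scale is just nonlinear). Lift along the arc to about 55°.

```bash
python3 -m pendant '0 0 0 -0.0087 0 -0.0046 1;0 0 0 -0.0087 0 -0.0045 1;0 0 0 -0.0181 0 -0.0075 1;0 0 0 -0.0187 0 -0.0059 1;0 0 0 -0.0192 0 -0.0042 1;0 0 0 -0.0195 0 -0.0026 1;0 0 0 -0.0196 0 -0.0009 1;0 0 0 -0.0196 0 0.0009 1;0 0 0 -0.0195 0 0.0026 1;0 0 0 -0.0192 0 0.0042 1;0 0 0 -0.0187 0 0.0059 1;0 0 0 -0.0181 0 0.0075 1;0 0 0 0 0 0 1;0 0 0 0 0 0 1' 20 | tail -6
python3 - <<'E'
from h import *
a=np.radians(-25); togo(C+ex*(140-90*np.sin(a)),150+90*np.cos(a)+6.5,170.7)
E
```

```text
t: 7.0
tcp_pos: [689.3, -94.5, 245.7]
tcp_rot: [0.082, 0.997, -0.001, 0.008]
wrist_force: [7.8, -2.5, 20.9]
width: 0.008
grasp_force: 10.5
t 7.0 tcp [689.3 -94.5 245.7] yaw [-170.6    0.9  179.8] F [ 7.8 -2.5 20.9] w 0.008 g 10.5
shift [ 0.0144 -0.0005  0.0187] turn [-0.0008  0.0099 -0.0006]
```

Run:
```python
from h import *
d=grab('wrist','w2.png')
```

```text
(no output)
```

View pics/w2.png

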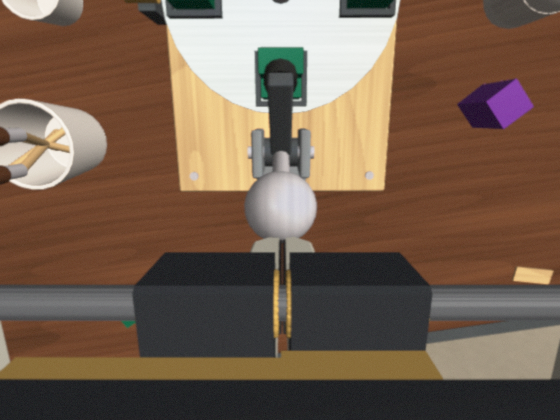

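Run:
```python
from h import *
from scipy.optimize import least_squares
d=np.load('/tmp/wrist.npy',allow_pickle=True).item(); P=cloud(d)
s=status.get_state(); q=R.from_quat(s['tcp_rot'])
m=np.zeros(P.shape[:2],bool); m[180:234,255:307]=1; m&=(P[...,2]>215)
Q=P[m]; r=least_squares(lambda c:np.linalg.norm(Q-c,axis=1)-20,[660,-90,236],loss='soft_l1'); b=r.x
rr=(b[:2]-C)@ex; print('ball',b.round(1),r.cost/len(Q),'tool',q.inv().apply(b-s['tcp_pos']).round(1),'r',rr,'q',np.radians(30)-np.arctan2(140-rr,b[2]-150))
```

```text
ball [667.4 -91.4 236.5] 0.11272072628584727 tool [22.2 -0.5  8.9] r 161.56584232493844 q 0.7680526019992331
```

The ball squeezed out toward the axis, and the lever stands at 0.77 rad leaning on the shut fingers. That is past balance, so easing the fingers up and outward should let it follow to its stop.

```bash
python3 -m pendant '0 0 0 -0.006 0 -0.008 1;0 0 0 -0.012 0 -0.01 1;0 0 0 -0.015 0 0 1;0 0 0 -0.015 0 0 1;0 0 0 -0.015 0 0 1;0 0 0 -0.015 0 0 1;0 0 0 -0.015 0 0 1;0 0 0 -0.015 0 0 1;0 0 0 0 0 0 1' | tail -6
cat >> h.py <<'E'
def ball(name='wrist'):
    from scipy.optimize import least_squares
    d=grab(name); P=cloud(d); s=status.get_state(); q=R.from_quat(s['tcp_rot'])
    hsv=cv2.cvtColor(d['image'],cv2.COLOR_RGB2HSV)
    rel=P[...,:2]-C; rr=rel@ex; yy=rel@np.array([-ex[1],ex[0]])
    m=(P[...,2]>210)&(P[...,2]<252)&(abs(yy)<19)&(rr>70)&(rr<208)&(hsv[...,1]<60)&(hsv[...,2]>90)
    k,l,st,_=cv2.connectedComponentsWithStats(cv2.erode(m.astype(np.uint8),np.ones((3,3)))); i=1+st[1:,4].argmax()
    Q=P[l==i]; r=least_squares(lambda c:np.linalg.norm(Q-c,axis=1)-20,Q.mean(0)-[0,0,10],loss='soft_l1'); b=r.x
    rb=(b[:2]-C)@ex
    print('ball',b.round(1),'n',len(Q),'cost',(r.cost/len(Q)).round(2),'tool',q.inv().apply(b-s['tcp_pos']).round(1),'r',rb.round(1),'q',(np.radians(30)-np.arctan2(140-rb,b[2]-150)).round(3))
E
python3 - <<'E'
from h import *
ball(); ball('scene'); togo(C,300,170.7)
E
```

```text
t: 7.95
tcp_pos: [727.6, -100.1, 244.8]
tcp_rot: [0.081, 0.997, 0.0, -0.0]
wrist_force: [-0.3, 0.2, 0.3]
width: 0.007
grasp_force: 0.0
ball [690.7 -95.1 226.9] n 3373 cost 0.1 tool [37.  -1.1 18.1] r 185.1 q 1.055
ball [634.8 -82.7 207.5] n 4 cost 0.12 tool [93.8  2.1 37.6] r 128.0 q 0.318
t 8.05 tcp [ 727.1 -100.   245.1] yaw [-170.7   -0.  -180. ] F [ 0.5  0.3 -0.5] w 0.006 g 0.0
shift [ 0.5548 -0.0025 -0.1372] turn [ 0.     -0.0002 -0.0003]
```

Lever is at its stop (1.055 rad). Now over to the handle.

```bash
python3 -m pendant '0 0 0 0 0 -0.1 0;0 0 0 0 0 -0.0875 -1;0 0 0 0.0925 -0.0004 0 -1;0 0 0 0.0925 -0.0004 0 -1;0 0 0 0.0925 -0.0004 0 -1;0 0 0 0.0925 -0.0004 0 -1;0 0 0 0.0925 -0.0004 0 -1;0 0 0 0.0923 -0.0004 0 -1;0 0 0 0 0 0 -1;0 0 0 0 0 0 -1;0 0 0 0 0 0 -1;0 0 0 0 0 0.08 -1;0 0 0 0 0 0.08 -1;0 0 0 0 0 0.08 -1;0 0 0 0 0 0.08 -1;0 0 0 0 0 0 -1' | tail -6
python3 - <<'E'
from h import *
togo(C,190,170.7)
E
```

```text
t: 9.65
tcp_pos: [505.6, -64.4, 186.9]
tcp_rot: [0.081, 0.997, 0.001, -0.005]
wrist_force: [-1.3, -0.5, -0.4]
width: 1.002
grasp_force: 0.0
t 9.65 tcp [505.6 -64.4 186.9] yaw [-170.7   -0.5 -179.9] F [-1.3 -0.5 -0.4] w 1.002 g 0.0
shift [-0.0061 -0.0004 -0.0078] turn [ 0.0004 -0.0058 -0.0004]
```

```bash
python3 -m pendant '0 0 0 0 0 -0.002 0;0 0 0 0 0 0 1;0 0 0 0 0 0 1;0 0 0 0 0 0 1;0 0 0 0 0 0 1;0 0 0 0 0 0 1;0 0 0 0 0 0 1;0 0 0 0 0 0 1;0 0 0 0 0 0 1;0 0 0 0 0 0 1;0 0 0 0 0 0 1;0 0 0 0 0 0 1' 50 | tail -6
python3 - <<'E'
from h import *
togo(C,190,170.7)
E
```

```text
t: 10.85
tcp_pos: [507.7, -66.2, 193.0]
tcp_rot: [0.082, 0.997, -0.001, -0.0]
wrist_force: [-1.4, -5.9, -0.3]
width: 0.174
grasp_force: 50.0
t 10.85 tcp [507.7 -66.2 193. ] yaw [-170.6   -0.   179.9] F [-1.4 -5.9 -0.3] w 0.174 g 50.0
shift [-0.0003  0.0031  0.0075] turn [-0.0014 -0.0001 -0.0008]
```

```bash
python3 -m pendant '0 0 0.02 0 -0.003 0 1;0 0 0.03 0 0 0 1;0 0 0.05 0 0 0 1;0 0 0.05 0 0 0 1;0 0 0.05 0 0 0 1;0 0 0.05 0 0 0 1;0 0 0.05 0 0 0 1;0 0 0.05 0 0 0 1;0 0 0.05 0 0 0 1;0 0 0.05 0 0 0 1;0 0 0.05 0 0 0 1;0 0 0.05 0 0 0 1;0 0 0.05 0 0 0 1;0 0 0.05 0 0 0 1;0 0 0.05 0 0 0 1;0 0 0.05 0 0 0 1;0 0 0.05 0 0 0 1;0 0 0.05 0 0 0 1;0 0 0.05 0 0 0 1;0 0 0.05 0 0 0 1' | tail -6
python3 -m pendant '0 0 0.05 0 0 0 1;0 0 0.03 0 0 0 1;0 0 0.02 0 0 0 1;0 0 0 0 0 0 1;0 0 0 0 0 0 1;0 0 0 0 0 0 1' | tail -6
python3 - <<'E'
from h import *
togo(C,190,80.7); print(status.get_state()['moment'])
E
```

```text
t: 12.85
tcp_pos: [508.2, -65.9, 193.0]
tcp_rot: [0.738, 0.675, 0.001, 0.0]
wrist_force: [2.6, 2.0, -2.4]
width: 0.179
grasp_force: 50.0
t: 13.45
tcp_pos: [508.2, -65.9, 193.0]
tcp_rot: [0.787, 0.617, 0.001, 0.0]
wrist_force: [5.6, 0.8, -3.6]
width: 0.179
grasp_force: 50.0
t 13.45 tcp [508.2 -65.9 193. ] yaw [-7.62e+01  1.00e-01 -1.80e+02] F [ 5.6  0.8 -3.6] w 0.179 g 50.0
shift [ 0.0021 -0.0011  0.0076] turn [ 0.0006 -0.0004 -0.0499]
[ 0.12655674 -1.08434583  0.06994856]
```

```bash
python3 -m pendant '0 0 -0.025 0 0 0 1;0 0 -0.025 0 0 0 1;0 0 0 0 0 0 1;0 0 0 0 0 0 0.6;0 0 0 0 0 0 0.2;0 0 0 0 0 0 0;0 0 0 0 0 0 0;0 0 0 0 0 0 0;0 0 0 0 0 0 0' | tail -4
python3 -m pendant '0 0 0 0 0 -0.06 0;0 0 0 0 0 -0.08 0;0 0 0 0 0 -0.08 0;0 0 0 0 0 -0.08 0;0 0 0 0 0 -0.02 0;0 0 0 0 0 0 0' | tail -6
python3 - <<'E'
from h import *
togo(C,320,170.7)
d=grab('scene'); P=cloud(d)
cv2.imwrite('pics/s3.png',cv2.resize(d['image'][130:260,150:340,::-1],None,fx=4,fy=4,interpolation=cv2.INTER_CUBIC))
im=d['image'].astype(int); m=(P[...,2]>131)&(P[...,2]<140)&(im[...,1]-im[...,0]>25)
k,l,st,ce=cv2.connectedComponentsWithStats(m.astype(np.uint8))
for i in range(1,k):
    if st[i,4]>40: print(ce[i].round(),cv2.minAreaRect(P[l==i][:,:2].astype(np.float32)))
print('station',C+78*ex)
E
```

```text
tcp_rot: [0.762, 0.647, -0.0, -0.0]
wrist_force: [0.3, -0.0, 0.0]
width: 0.494
grasp_force: 0.0
t: 14.95
tcp_pos: [508.5, -66.3, 322.6]
tcp_rot: [0.762, 0.647, 0.001, 0.001]
wrist_force: [0.3, 0.1, 0.1]
width: 0.501
grasp_force: 0.0
t 14.95 tcp [508.5 -66.3 322.6] yaw [-80.7   0.2 180. ] F [0.3 0.1 0.1] w 0.501 g 0.0
shift [ 0.0031 -0.0018  0.0064] turn [ 0.0014  0.0016 -1.0003]
[232. 156.] ((499.8372497558594, -134.19837951660156), (20.91891098022461, 34.527584075927734), 80.07408142089844)
[282. 157.] ((433.9068298339844, -45.650604248046875), (21.457067489624023, 35.61681365966797), 83.12093353271484)
[225. 195.] ((586.7476196289062, -77.296630859375), (37.52450180053711, 36.25339126586914), 81.23577880859375)
[280. 200.] ((522.9364624023438, 19.884492874145508), (21.671741485595703, 34.59543228149414), 82.14383697509766)
station [584.97474588 -77.60509805]
```

View pics/s3.png

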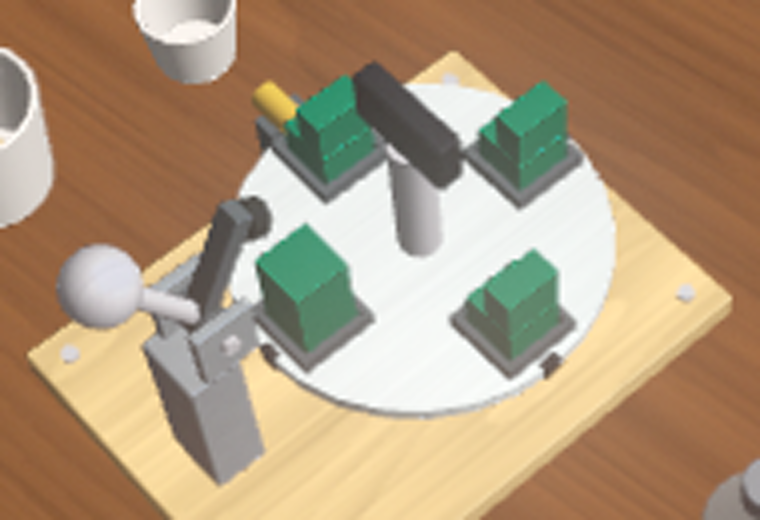

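The picture shows the uncut block at the head (305,285 in the crop), measured (587,-77) against the station (585,-78), with the lever up and the handle free. To lower the lever I'll cage the ball with the fingers closing in the lever's plane (current orientation), so one finger supports it on each side.

```bash
python3 -m pendant '0 0 0 0.0026 0.077 0 -1;0 0 0 0 0.077 0 -1;0 0 0 0 0.077 0 -1;0 0 0 0 0.077 0 -1;0 0 0 0 0.077 0 -1;0 0 0 0 0.076 0 -1;0 0 0 0 0 0 -1;0 0 0 0 0 0.07 -1;0 0 0 0 0 0.07 -1;0 0 0 0 0 0.069 -1;0 0 0 0 0 0 -1;0 0 0 0 0 0 0.05;0 0 0 0 0 0 0.05;0 0 0 0 0 0 0.05;0 0 0 0 0 0 0.05;0 0 0 0 0 0 0.05;0 0 0 0 0 0 0.05' 8 | tail -6
python3 - <<'E'
from h import *
ball(); togo(C+185*ex,239,80.7)
E
```

```text
t: 16.7
tcp_pos: [690.0, -95.1, 237.9]
tcp_rot: [0.762, 0.647, 0.0, 0.0]
wrist_force: [-0.9, 0.2, 1.0]
width: 0.532
grasp_force: 0.0
ball [690.5 -95.  226.8] n 3080 cost 0.1 tool [ 0.1  0.6 10.9] r 185.0 q 1.053
t 16.75 tcp [689.9 -95.  237.7] yaw [-80.7   0.  180. ] F [0.1 0.1 0.1] w 0.5 g 0.0
shift [ 0.0006  0.0015 -0.0033] turn [ 0.0002  0.     -0.0003]
```

```bash
python3 -m pendant '0 0 0 0 0 0 0.15;0 0 0 0 0 0 0.15;0 0 0 0 0 0 0.15;0 0 0 0 0 0 0.15' 8 | tail -6;  python3 -m pendant '0 0 0 0 0 0 0.3;0 0 0 0 0 0 0.3;0 0 0 0 0 0 0.3;0 0 0 0 0 0 0.3' 8 | tail -6
python3 - <<'E'
from h import *
ball()
E
```

```text
t: 17.15
tcp_pos: [689.8, -95.0, 237.4]
tcp_rot: [0.762, 0.647, -0.0, -0.0]
wrist_force: [-0.9, -0.9, 0.7]
width: 0.426
grasp_force: 0.0
t: 17.55
tcp_pos: [689.8, -95.0, 237.5]
tcp_rot: [0.762, 0.647, 0.0, 0.0]
wrist_force: [0.5, 0.3, -0.1]
width: 0.353
grasp_force: 0.0
ball [690.5 -95.  226.8] n 3085 cost 0.1 tool [ 0.1  0.7 10.6] r 185.0 q 1.053
```

The fingers cage the ball with a small gap. Now carry it slowly back along the arc to about 20°.

```bash
python3 -m pendant '0 0 0 0 -0.0087 -0.0046 0.3;0 0 0 0 -0.0087 -0.0045 0.3;0 0 0 0 -0.009 -0.0038 0.3;0 0 0 0 -0.009 -0.0037 0.3;0 0 0 0 -0.0094 -0.003 0.3;0 0 0 0 -0.0094 -0.0029 0.3;0 0 0 0 -0.0096 -0.0021 0.3;0 0 0 0 -0.0096 -0.0021 0.3;0 0 0 0 -0.0098 -0.0013 0.3;0 0 0 0 -0.0098 -0.0013 0.3' 30 | tail -6
python3 - <<'E'
from h import *
ball()
E
```

```text
t: 18.6
tcp_pos: [652.8, -88.9, 249.2]
tcp_rot: [0.762, 0.647, -0.0, 0.0]
wrist_force: [-0.8, -0.7, 0.2]
width: 0.349
grasp_force: 0.0
ball [690.5 -95.  226.9] n 1803 cost 0.11 tool [ 0.1 38.5 22.5] r 185.0 q 1.053
```

Ball apparently did not follow; look.

Run:
```python
from h import *
d=grab('wrist'); e=grab('scene')
a=d['image'][140:420,100:460,::-1]; b=e['image'][60:270,110:390,::-1]
h=450; a=cv2.resize(a,(400,311)); b=cv2.resize(b,(400,300)); cv2.imwrite('pics/c4.png',np.hstack([a[:300],b]))
```

```text
(no output)
```

View pics/c4.png

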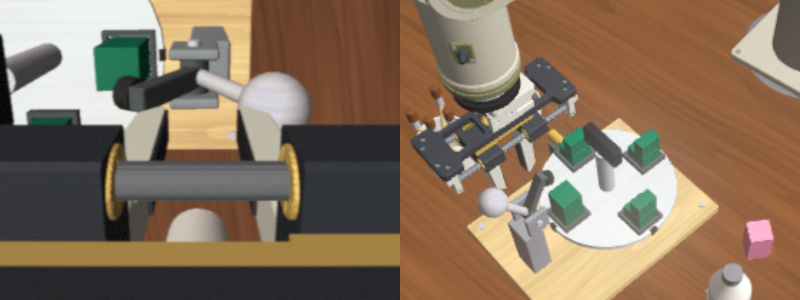

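Run:
```python
from h import *
d=np.load('/tmp/scene.npy',allow_pickle=True).item(); P=cloud(d); s=status.get_state(); q=R.from_quat(s['tcp_rot'])
f=210/np.tan(np.radians(d['fovy'])/2); K=np.array([[f,0,d['cx']],[0,f,d['cy']],[0,0,1.]])
A=att(d).T
def proj(p): 
    c=A@(np.array(p)-d['origin']); return cv2.projectPoints(c.reshape(1,3),np.zeros(3),np.zeros(3),K,distort(d))[0].ravel()
t=s['tcp_pos']; print(t,'tcp px',proj(t),'tip',proj(t+q.apply([0,0,25])))
for z in(-80,-40,0,20):
  for y in(-25,25): print(y,z,proj(t+q.apply([0,y,z])).round())
for u,v in((148,190),(143,188),(150,180),(180,175),(183,168),(174,203)): print(u,v,q.inv().apply(P[v,u]-t).round(1),P[v,u].round(),d['image'][v,u])
w=np.load('/tmp/wrist.npy',allow_pickle=True).item(); Pw=cloud(w)
T=q.inv().apply((Pw-t).reshape(-1,3)).reshape(Pw.shape)
m=(abs(T[...,1])<70)&(abs(T[...,0])<12)&(T[...,2]>-70)&(T[...,2]<40)
for lo in range(-60,40,10):
    k=m&(T[...,2]>=lo)&(T[...,2]<lo+10)
    if k.sum()>5: print(lo,k.sum(),[(np.percentile(T[...,i][k&(T[...,1]*sg>0)],[0,50,100]).round(1).tolist() if (k&(T[...,1]*sg>0)).any() else None) for sg in(-1,1) for i in(0,1)])
```

```text
[653.02209458 -88.9471627  249.37932493] tcp px [189.72861988 182.73071479] tip [191.9365161  190.00349168]
-25 -80 [194. 149.]
25 -80 [170. 165.]
-25 -40 [197. 163.]
25 -40 [175. 178.]
-25 0 [200. 175.]
25 0 [179. 190.]
-25 20 [202. 181.]
25 20 [181. 196.]
148 190 [  36.    86.9 -107.4] [745. -67. 357.] [176 173 161]
143 188 [  35.5   92.7 -118.8] [750. -69. 368.] [199 195 183]
150 180 [  34.6   77.2 -124.8] [735. -67. 374.] [68 67 69]
180 175 [-194.7  -62.5  245.7] [ 560. -271.    4.] [150 101  68]
183 168 [ 33.   17.6 -98.6] [676. -59. 348.] [115  88  72]
174 203 [10.7 45.7  8.9] [700. -86. 240.] [214 212 216]
-60 566 [[-7.0, 9.8, 10.9], [-28.3, -22.0, -17.2], [-7.2, 9.8, 10.9], [15.0, 20.0, 26.1]]
-50 723 [[1.3, 9.8, 10.6], [-30.4, -22.5, -17.3], [1.4, 9.8, 10.6], [15.1, 20.2, 28.0]]
-40 736 [[-4.4, 9.7, 10.4], [-32.4, -23.0, -17.2], [-4.1, 9.8, 10.5], [15.0, 20.6, 30.1]]
-30 640 [[-7.0, 9.7, 10.5], [-32.0, -22.4, -17.3], [-7.1, 9.8, 10.6], [15.0, 20.1, 30.0]]
-20 512 [[-6.7, 9.7, 10.8], [-31.7, -21.8, -17.3], [-7.0, 9.7, 10.4], [15.0, 19.5, 29.5]]
-10 195 [[-7.1, 9.4, 10.2], [-27.4, -19.0, -17.3], [-6.7, 9.5, 10.3], [15.0, 16.8, 26.7]]
0 1049 [None, None, [-5.3, 6.1, 12.0], [23.6, 39.4, 53.8]]
10 299 [None, None, [-5.0, 7.9, 12.0], [18.4, 24.3, 57.1]]
20 33 [None, None, [-0.1, 7.0, 11.4], [18.0, 19.3, 21.8]]
30 504 [[-7.4, 1.2, 8.2], [-49.8, -38.3, -30.9], None, None]
```

This explains the slip: the wrist depth shows the fingers physically ending at about tool z = -5, not +25, so I was about 30 mm too high each time. Redo the cage with the ball centre at about tool z = -18.

```bash
python3 -m pendant '0 0 0 0 0 -0.05 0;0 0 0 0 0 -0.05 -1;0 0 0 0 0.048 0 -1;0 0 0 0 0.048 0 -1;0 0 0 0 0 0 -1;0 0 0 0 0 0 -1;0 0 0 0 0 0 -1;0 0 0 0 0 0.04 -1;0 0 0 0 0 0.04 -1;0 0 0 0 0 0.04 -1;0 0 0 0 0 0.04 -1;0 0 0 0 0 0.04 -1;0 0 0 0 0 0 -1;0 0 0 0 0 0 0.06;0 0 0 0 0 0 0.06;0 0 0 0 0 0 0.06;0 0 0 0 0 0 0.06;0 0 0 0 0 0 0.06;0 0 0 0 0 0 0.06;0 0 0 0 0 0 0.06' 20 | tail -6
python3 - <<'E'
from h import *
ball(); togo(C+185*ex,209,80.7)
E
```

```text
t: 20.75
tcp_pos: [691.1, -95.2, 209.3]
tcp_rot: [0.762, 0.647, 0.0, 0.0]
wrist_force: [-0.5, -0.1, -1.3]
width: 0.487
grasp_force: 0.0
ball [690.6 -95.1 226.9] n 3446 cost 0.11 tool [  0.1  -0.5 -17.7] r 185.0 q 1.053
t 20.8 tcp [691.  -95.2 209.2] yaw [ -80.7   -0.  -180. ] F [ 0.4 -0.3  0.4] w 0.472 g 0.0
shift [ 0.0005 -0.0013  0.0005] turn [-0.     -0.     -0.0003]
```

Ball centred, cage gap about 2 mm per side. First part of the arc, down to about 35°.

```bash
python3 -m pendant '0 0 0 0 -0.0087 -0.0046 0.06;0 0 0 0 -0.0087 -0.0045 0.06;0 0 0 0 -0.009 -0.0038 0.06;0 0 0 0 -0.009 -0.0037 0.06;0 0 0 0 -0.0094 -0.003 0.06;0 0 0 0 -0.0094 -0.0029 0.06;0 0 0 0 -0.0096 -0.0021 0.06;0 0 0 0 -0.0096 -0.0021 0.06;0 0 0 0 -0.0098 -0.0013 0.06;0 0 0 0 -0.0098 -0.0013 0.06' 30 | tail -6
python3 - <<'E'
from h import *
ball()
E
```

```text
t: 21.8
tcp_pos: [653.7, -89.1, 220.6]
tcp_rot: [0.762, 0.647, -0.0, -0.0]
wrist_force: [-0.2, 0.1, 0.0]
width: 0.473
grasp_force: 0.2
ball [655.1 -89.4 238.6] n 1247 cost 0.06 tool [ -0.1   1.7 -17.8] r 149.1 q 0.626
```

```bash
python3 -m pendant '0 0 0 0 -0.0049 -0.0003 0.06;0 0 0 0 -0.0049 -0.0002 0.06;0 0 0 0 -0.0049 -0.0002 0.06;0 0 0 0 -0.0049 -0.0002 0.06;0 0 0 0 -0.0049 0.0002 0.06;0 0 0 0 -0.0049 0.0002 0.06;0 0 0 0 -0.0049 0.0002 0.06;0 0 0 0 -0.0049 0.0003 0.06;0 0 0 0 -0.0049 0.0006 0.06;0 0 0 0 -0.0049 0.0006 0.06;0 0 0 0 -0.0049 0.0007 0.06;0 0 0 0 -0.0048 0.0007 0.06;0 0 0 0 -0.0048 0.001 0.06;0 0 0 0 -0.0048 0.001 0.06;0 0 0 0 -0.0048 0.0011 0.06;0 0 0 0 -0.0048 0.0011 0.06;0 0 0 0 0 0 0.06' 30 | tail -6
python3 - <<'E'
from h import *
ball()
E
```

```text
t: 23.55
tcp_pos: [623.3, -84.1, 218.1]
tcp_rot: [0.762, 0.647, -0.0, -0.0]
wrist_force: [-0.8, -0.7, -0.9]
width: 0.471
grasp_force: 0.5
ball [620.7 -83.9 235.4] n 2051 cost 0.08 tool [ -0.3  -2.7 -17.2] r 114.3 q 0.231
```

```bash
python3 -m pendant '0 0 0 0 -0.0038 0.0012 0.06;0 0 0 0 -0.0038 0.0012 0.06;0 0 0 0 -0.0038 0.0012 0.06;0 0 0 0 -0.0038 0.0012 0.06;0 0 0 0 -0.0038 0.0013 0.06;0 0 0 0 -0.0038 0.0013 0.06;0 0 0 0 -0.0038 0.0013 0.06;0 0 0 0 -0.0038 0.0013 0.06;0 0 0 0 -0.0038 0.0014 0.06;0 0 0 0 -0.0038 0.0014 0.06;0 0 0 0 -0.0038 0.0014 0.06;0 0 0 0 -0.0038 0.0014 0.06;0 0 0 0 -0.0038 0.0014 0.06;0 0 0 0 -0.003 0.0013 0.06;0 0 0 0 0 0 0.06' 30 | tail -6
python3 - <<'E'
from h import *
ball()
E
```

```text
t: 25.1
tcp_pos: [603.0, -80.7, 211.1]
tcp_rot: [0.762, 0.647, 0.0, 0.0]
wrist_force: [-0.3, 0.4, -0.1]
width: 0.472
grasp_force: 0.0
ball [601.4 -80.8 227. ] n 3542 cost 0.11 tool [ -0.3  -1.6 -16. ] r 94.8 q -0.007
```

Pad rests (q ≈ 0, no finger force). Open and withdraw upward.

```bash
python3 -m pendant '0 0 0 0 -0.003 0 0.06;0 0 0 0 0 0 -0.3;0 0 0 0 0 0 -1;0 0 0 0 0 0 -1;0 0 0 0 0 0 -1;0 0 0 0 0 0 -1;0 0 0 0 0 0 -1;0 0 0 0 0 0 -1;0 0 0 0 0 -0.03 -1;0 0 0 0 0 -0.05 -1;0 0 0 0 0 -0.08 -1;0 0 0 0 0 -0.1 -1;0 0 0 0 0 -0.05 -1;0 0 0 0 0 0 -1;0 0 0 0 0 0 -1' | tail -6
python3 - <<'E'
from h import *
ball()
d=grab('scene'); cv2.imwrite('pics/f.png',cv2.resize(d['image'][60:270,110:390,::-1],None,fx=2.8,fy=2.8,interpolation=cv2.INTER_CUBIC))
E
```

```text
t: 26.65
tcp_pos: [601.9, -80.6, 335.4]
tcp_rot: [0.762, 0.647, 0.0, 0.0]
wrist_force: [0.5, -0.3, -1.1]
width: 1.002
grasp_force: 0.0
ball [601.4 -80.7 227. ] n 1377 cost 0.11 tool [ -0.2   0.2 106.9] r 94.7 q -0.008
```

View pics/f.png

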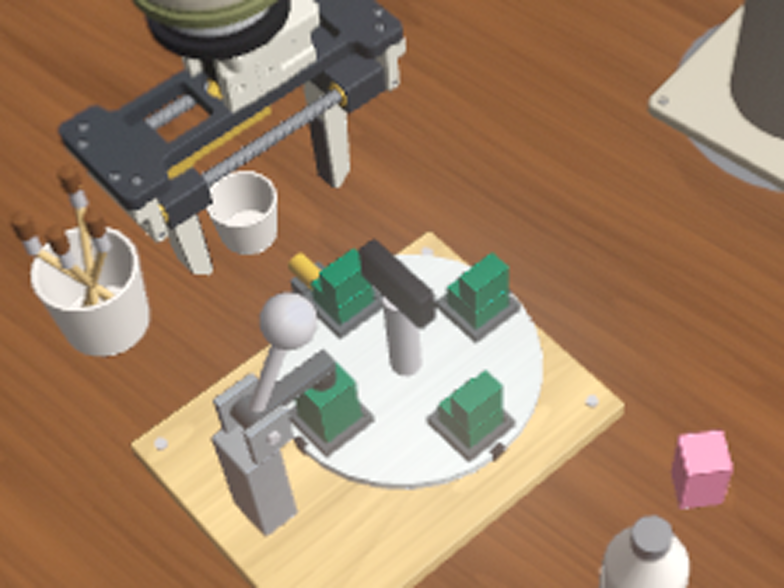

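The picture shows the lever down with its pad on the uncut block (330,400), all four blocks upright in their nests, and the gripper clear. Handing in.

```bash
python3 -c "
from plant import manip
print(manip.hand_in())"
```

```text
the job is handed in; nothing more can be done
None
```

The job is handed in: the uncut block stands at the head with the table in its notch and the pad resting on it, the other blocks and bystanders look undisturbed, and no verdict came back; the ball slipped out of the fingers during the first lift and one lowering pass missed it, because the fingers end about 30 mm shorter than stated, which I then allowed for.

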